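Cover the olive trough

TASK

Put the flat stoneware cover on the olive trough: slide it along its wooden rack until its front end sticks well out over the rack's open front edge, take hold of it there and lift it off. Lay it gently, without dropping it, on the trough so that it sits fully down on the rim between the two raised end lugs, level, in line with the trough and centred across it; then let go. Leave the trough and everything else standing where it is.

Things in the scene. Friction and masses are not known exactly. Their poses are not given: they have to be found in the camera images.
- cover_center (a point): Centre (half-way up) of the loose flat cover: plain off-white stoneware plate 160 mm long (its x), 64 wide (its y), 5 thick (its z, up), 0.08 to 0.17 kg, no knob. Starts lying in the rack's channel, its x along the rack's x, top face 55 mm above the counter, front end 10 to 16 mm inside the rack's front edge. Either end may go to either end of the trough.
- cover: The same cover, origin at the centre of its underside. It can be dragged by pressing on its top with the closed fingertips: a few newtons do, as fingers grip the glaze much better than the waxed wood does. If its centre goes past the rack's edge it tips and falls.
- rack: Wooden rack fixed to the counter, 190 mm long (x), 100 wide (y); origin on the counter under its centre. Channel floor 50 mm up, 72 wide; lips 14 wide, 14 high above the floor along both long sides, and a back lip (inner face at x = +83 mm). They leave about 4 mm beside the cover and 2 to 8 mm behind it, too little for a finger.
- rack_edge (a point): Middle of the rack's open front edge, at floor height (rack x = -95 mm, 50 mm above the counter); axes as the rack's, -x points out towards the robot. No lip here: the cover slides out along -x, and below its overhanging end there is free space down to the counter.
- trough_seat (a point): Centre of the trough's rim plane, where the underside of the seated cover lies, 55 mm above the counter; axes as the trough's. The cover is wider than the trough and overhangs each long side by 9 mm, so fingers on its long sides pass outside the trough.
- trough: Loose off-white stoneware trough of olives, 0.9 kg, 182 mm long (x), 46 wide (y), rim 55 mm above the counter; origin on the counter under its centre. At each end a lug 8 mm thick and 36 wide rises 10 mm above the rim; their inner faces are at x = -83 and +83 mm, so the cover has 3 mm of play at each end.
- oil_bottle: Bystander: green glass bottle, radius 34 mm, 210 mm tall; origin under its centre.
- jar: Bystander: amber glass jar, radius 40 mm, 100 mm tall; origin under its centre.
- bowl: Bystander: white bowl, radius 55 mm, 45 mm tall; origin under its centre.
Mind the look-alikes: they are no part of the job. What is shaped like the trough but blue or yellow is not meant. Of the things shaped like the cover, the white one is meant.

How it is judged:
On the way, in this order (a step that is already met when the one before it is completed fails the run):
1. the cover, still lying flat in the rack, sticks out at least 25 mm past the rack's open front edge (x of cover_center in the frame of rack below -0.04 m and z of cover_center in the frame of rack below 0.0565 m and angle between cover_center's own z axis and vertical below 0.06 rad and contact force between cover and rack above 0.1 N), for 0.2 s.
2. the cover is held by the fingers, clear above the rack (z of cover_center in the frame of rack above 0.065 m and contact force between cover and rack below 0.05 N and contact force between cover and the fingers above 1 N), for 0.1 s.
At the end, for the whole second after the job is handed in: The cover rests on the trough's rim between the lugs: centre within 6 mm lengthwise and 9 mm across of the rim's centre, within 2.5 mm of its seated height, in line within 0.1 rad, level within 0.03 rad, at rest and released; the trough stands upright within 30 mm of where it was (x of cover_center in the frame of trough_seat between -0.006 and 0.006 m and y of cover_center in the frame of trough_seat between -0.009 and 0.009 m and z of cover_center in the frame of trough_seat between 0 and 0.005 m and angle between the x axis of cover_center and the x axis of trough_seat, either way round below 0.1 rad and angle between each of cover_center, trough's own z axis and vertical below 0.03 rad and contact force between cover and trough above 0.2 N and linear speed of cover below 0.02 m/s and distance of trough from where it was at the start of the episode below 0.03 m); the robot touches nothing.
It fails at once if the cover is dropped (moves faster than 0.5 m/s with no finger on it) (linear speed of cover above 0.5 m/s and contact force between cover and the fingers below 0.05 N).
It fails at once if the trough is shoved more than 40 mm or tipped (distance of trough from where it was at the start of the episode above 0.04 m or angle between trough's own z axis and vertical above 0.3 rad).
It fails at once if a bystander is shoved more than 30 mm or tipped (distance of any of oil_bottle, jar, bowl from where it was at the start of the episode above 0.03 m or angle between any of oil_bottle, jar, bowl's own z axis and vertical above 0.3 rad).
It also fails if it takes over 53 s, if anything falls off the work surface, if the arm or the gripper's body presses on something with over 40 N, if the wrist force passes 120 N, or if a joint passes its speed limit or range.

ROBOT

A 6-joint arm with a two-finger parallel gripper is mounted at the origin on the work surface. World frame = base frame: x ahead of the robot, y to its left, z up, the work surface at z = 0. Lengths are in m, angles in rad, forces in N, time in s.
With the tool pointing down it reaches from about 0.3 to 0.825 m from the base axis. Payload 5.4 kg.
Tool frame: the origin (TCP) lies between the finger pads; the fingertips stand 22 mm ahead of it and the grasp point (between the pads) lies 3 mm ahead of it; x points along the fingers, z is the direction in which the jaws open and shut, and the axes are right-handed (so a half turn about x gives the same grasp; the last joint's range is limited). The gripper opens to 92 mm and grips with 3 to 60 N. Pads are 20 mm wide; open, the fingers measure 128 mm over their backs; the gripper's body (75 mm by 189 mm) begins 69 mm behind the grasp point.
Start: joints at [-1.338, 0.158, 1.597, -0, 1.386, -0.21], TCP at [0.246, -0.52, 0.205] pointing down, gripper open.
Joint ranges: [-2.91, 2.91], [-0.94, 2.29], [0.18, 2.7], [-1.29, 4.43], [0.17, 2.64], [-3, 3]. Speed limits (rad/s): [2.57, 2.57, 3.14, 3.14, 3.14, 3.14].

INTERFACE

Orientations are given as a unit quaternion [x, y, z, w].
In Python, from station import read_state, optics, env gives the robot as it stands.
- The arm moves only by the tool move_arm, never from a script. Its argument "deltas" is text: rows parted by semicolons, each of 7 numbers parted by spaces: the turn, a rotation vector about the tool's x, y, z in degrees, then the shift along the tool's x, y, z in mm, then the opening in per cent of the stroke, from 0 (shut) to 100 (fully open). In form: wx wy wz dx dy dz fingers; .... A call has exactly 5 rows; each row shifts and turns the commanded pose from where the row before left it, along the tool's axes as they then stand; what a row does not reach is not made up. A row lasts 1/8 s, in which the tool goes at most 62.5 mm and 10.7 degrees, less where a joint would pass 70% of its speed; a pose out of reach is approached as far as the arm can. A call with a gripper value outside its range is refused whole. The fingers move at their own pace and stop on an object; the grip force is fixed at half the most. Time passes only in rows, so rows that do not move let the fingers close, or fill a call up. It gives the time, the measured TCP pose, the force and the opening at its end, in the units of the state.
- read_state(): the state, without advancing time (a new reading comes with each control period).
- optics.grab_frame(name): name is "scene" or "top" or "wrist"; returns a dict with "pixels" (420x560x3 uint8, red, green, blue), "z_map" (420x560 float32, m along the optical axis (not along the pixel's ray), 0 where there is no reading), "fx", "fy", "cx", "cy" (pixels), "k1" (the pictures are not rectified: a ray, as slopes to the right and down, at radius r is drawn at 1 + k1 r^2 times it, then the intrinsics apply), "R" (3x3) and "t" (3): a world point X has camera coordinates R X + t. Camera axes: x right, y down, z forward; pixel columns grow to the right and rows downward; lengths in m; the calibration is good to about 2 mm. A picture is of the moment at which its call begins.
- env.job_done(): hands the job in, once; it reports no verdict.
The state is a dict: "t": time; "joints": joint angles; "qd": joint speeds; "joint_torque": joint torques, N m; "tcp_pos": TCP position; "orientation": TCP orientation; "ft_force": force on the tool from outside, world axes, zero at the start; "wrist_torque": the same for the moment, N m; "opening": finger opening in m.
Only numpy, scipy, OpenCV 4.12 (cv2) and the standard library are available. Lean on these libraries where they do the work, as an engineer would, in place of code of your own. Each camera call takes 0.05 s, during which the arm holds its last target.

## Working session

There is one attempt and no reset: what is moved stays moved. The work goes in short steps, Python scripts to look and compute and a tool call to move; the robot and the scene stay as the last step left them, time stands still between calls to the robot, and variables do not carry over. Pictures are saved under pics/ and viewed, and the job is handed in when it is done.

Besides the shell and the picture viewer there is one more tool, called after "Request:" by a JSON object that holds its "fn" and its "kwargs". move_arm: Moves the arm, as the interface text tells. Its arguments: {"type":"object","properties":{"deltas":{"type":"string"}},"required":["deltas"]}

```bash
mkdir -p pics; ls; python3 - <<'E'
from station import read_state, optics, env
import cv2,numpy as np
print(read_state())
for n in ("scene","top","wrist"):
    f=optics.grab_frame(n); np.savez(f'pics/{n}0.npz',**f)
    cv2.imwrite(f'pics/{n}0.png',f['pixels'][:,:,::-1])
    print(n,{k:f[k] for k in('fx','fy','cx','cy','k1','R','t')})
E
```

```text
pics
{'t': 0.0, 'joints': array([-1.33810248e+00,  1.59047197e-01,  1.59821366e+00, -3.22828498e-05,
        1.38619186e+00, -2.10134547e-01]), 'qd': array([-5.33302757e-05, -4.26858616e-04, -4.10903780e-04,  1.24224531e-03,
       -1.51154192e-03,  1.89812463e-03]), 'joint_torque': array([ 1.45275997e-03, -3.85570943e+01, -3.22110701e+01,  7.03173224e-02,
        3.77198006e-02, -1.39459780e-04]), 'tcp_pos': array([ 0.24618835, -0.51892452,  0.20412928]), 'orientation': array([ 0.37843895,  0.59807763, -0.37753551,  0.59712148]), 'ft_force': array([-0.67540297,  0.31953961, -0.18587568]), 'wrist_torque': array([0.05546306, 0.0483558 , 0.0564398 ]), 'opening': 0.09164073433077509}
scene {'fx': 524.0360397484526, 'fy': 524.0360397484526, 'cx': 279.43262835439873, 'cy': 208.2080472844684, 'k1': -0.11746454856326437, 'R': array([[-0.75845983,  0.65171669, -0.00201341],
       [ 0.49372092,  0.57256421, -0.65453027],
       [-0.4254155 , -0.49742898, -0.75603311]]), 't': array([ 0.41439825, -0.23345077,  1.94059551])}
top {'fx': 418.47511795193054, 'fy': 418.47511795193054, 'cx': 277.15207853944247, 'cy': 210.80867008192914, 'k1': -0.1309017267699993, 'R': array([[ 0.02106103, -0.99960561, -0.0185756 ],
       [-0.9813396 , -0.01711719, -0.19151914],
       [ 0.19112565,  0.02226256, -0.98131308]]), 't': array([0.0084373 , 0.5685011 , 0.99525905])}
wrist {'fx': 330.8479568814183, 'fy': 330.8479568814183, 'cx': 274.59005075463153, 'cy': 207.9285865260067, 'k1': -0.05923932749621701, 'R': array([[ 0.42765188, -0.90393881, -0.00291501],
       [-0.87525158, -0.41488172,  0.24861179],
       [-0.22593923, -0.10376793, -0.96859882]]), 't': array([-0.57368228, -0.02803147,  0.39137988])}
```

View pics/scene0.png

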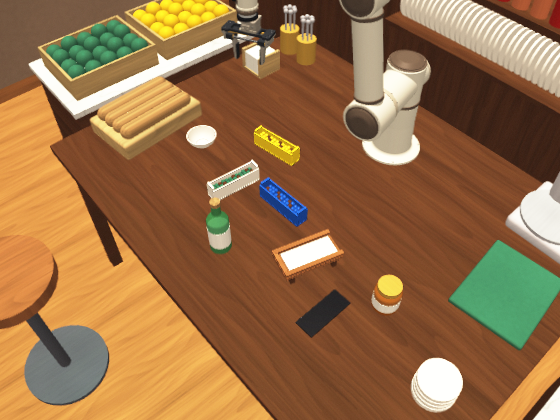

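View pics/top0.png

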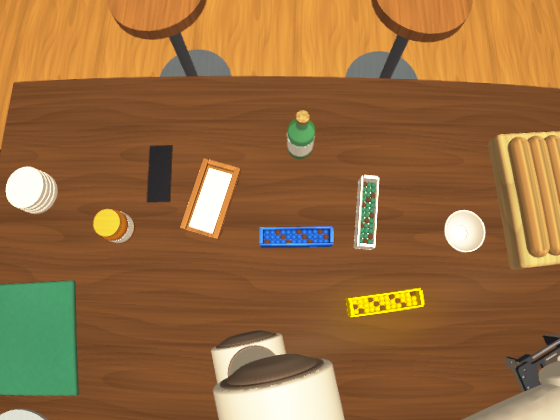

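View pics/wrist0.png

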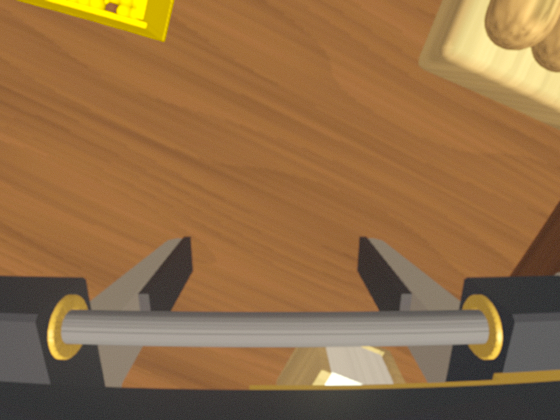

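```bash
cat > h.py <<'E'
import numpy as np,cv2
def cloud(f):
    K=np.array([[f['fx'],0,f['cx']],[0,f['fy'],f['cy']],[0,0,1]],float)
    h,w=f['z_map'].shape
    u,v=np.meshgrid(np.arange(w),np.arange(h))
    p=np.stack([u,v],-1).reshape(-1,1,2).astype(np.float64)
    n=cv2.undistortPoints(p,K,np.array([float(f['k1']),0,0,0])).reshape(h,w,2)
    z=f['z_map'].astype(float)
    P=np.dstack([n[...,0]*z,n[...,1]*z,z])
    W=(P-np.array(f['t']))@np.array(f['R'])
    W[z==0]=np.nan
    return W
def rect(pts):
    r=cv2.minAreaRect((pts[:,:2]*1000).astype(np.float32)); b=cv2.boxPoints(r)
    e=[b[1]-b[0],b[2]-b[1]]; l=max(e,key=np.linalg.norm); 
    if l[0]<0:l=-l
    return np.array(r[0]),sorted(r[1]),np.degrees(np.arctan2(l[1],l[0]))
E
python3 - <<'E'
from h import *
for n,boxes in (("top",{'cover+rack':(175,245,150,245),'trough':(345,390,165,258),'bottle':(280,320,105,165),'jar':(88,140,200,250),'blue':(250,340,220,255),'bowl':(440,490,205,255)}),("scene",{'cover+rack':(265,350,225,285),'trough':(200,265,158,203)})):
    f=np.load(f'pics/{n}0.npz'); W=cloud(f); px=f['pixels'].astype(int)
    print(n,'table z',np.nanmedian(W[255:275,380:430,2]) if n=='top' else '')
    for k,(a,b,c,d) in boxes.items():
        w=W[c:d,a:b].reshape(-1,3);p=px[c:d,a:b].reshape(-1,3)
        ok=(w[:,2]>.03)&(w[:,2]<.3)
        print(k,'all>30mm',rect(w[ok]),'zmax',np.nanmax(w[ok][:,2]))
        hist=np.histogram(w[ok][:,2],np.arange(.03,.1,.005)); print('  hist',hist[0])
        m=ok&(p.min(1)>170)&(p.max(1)-p.min(1)<40)
        if m.sum()>30: print('  white',m.sum(),rect(w[m]),'z',np.percentile(w[m][:,2],[5,50,95]),'mean',w[m].mean(0))
E
```

```text
top table z -0.00022884785369488975
cover+rack all>30mm (array([599.51568604, 189.60549927]), [102.30813598632812, 190.97674560546875], np.float32(-15.121148)) zmax 0.06961434921111419
  hist [   1    5   36  218 1094  745  768  163    0    0    0    0    0    0]
  white 1508 (array([594.56787109, 189.88330078]), [64.75869750976562, 160.39149475097656], np.float32(-15.351149)) z [0.05144528 0.05454258 0.05761429] mean [0.59332839 0.18998336 0.05453009]
trough all>30mm (array([ 571.70141602, -208.64997864]), [48.136234283447266, 181.3089141845703], np.float32(-4.586007)) zmax 0.06774637264155026
  hist [ 51 288 477 142 212 130  65  34   0   0   0   0   0   0]
  white 364 (array([ 571.9397583 , -208.88825989]), [46.931575775146484, 180.6625213623047], np.float32(-4.8127866)) z [0.04255377 0.05511231 0.06580435] mean [ 0.56832118 -0.20757387  0.05582814]
bottle all>30mm (array([750.15136719, -36.65582657]), [61.01422119140625, 65.65311431884766], np.float32(85.975235)) zmax 0.2140760169315664
  hist [14 18  6 20 12 16 17  8 12 13 21 17 18 25]
jar all>30mm (array([522.34783936, 435.63653
[... 893 characters left out ...]
-13.997901)) zmax 0.07463696022376205
  hist [  3  14  56  93 463 675 426 298  31   0   0   0   0   0]
  white 942 (array([591.7041626 , 186.88842773]), [71.69342041015625, 162.67666625976562], np.float32(-15.837519)) z [0.05164852 0.05618311 0.06103884] mean [0.59499431 0.18823142 0.05624325]
trough all>30mm (array([ 616.2689209 , -125.17506409]), [190.43763732910156, 299.7201843261719], np.float32(61.10466)) zmax 0.21697068141188328
  hist [ 59 135 183 150 166 108  52  37   3   0   0   0   0   0]
  white 159 (array([ 572.40008545, -209.34425354]), [54.365474700927734, 182.04852294921875], np.float32(-4.639827)) z [0.04119062 0.05710842 0.06793438] mean [ 0.57646716 -0.20901327  0.05660273]
```

```bash
cat >> h.py <<'E'
from scipy.spatial.transform import Rotation as Ro
RC=np.array([.5995,.1896]); RA=np.radians(-15.25)
def rackpt(x,y=0):
    c,s=np.cos(RA),np.sin(RA); return RC+np.array([c*x-s*y,s*x+c*y])
def goal(pos,yawdeg):
    """pos world TCP; yaw = direction of held cover's x axis; jaws perpendicular"""
    from station import read_state
    s=read_state(); R=Ro.from_quat(s['orientation'])
    best=None
    for sg in (1,-1):
        a=np.radians(yawdeg); z=sg*np.array([-np.sin(a),np.cos(a),0]); x=np.array([0,0,-1.]); y=np.cross(z,x)
        G=Ro.from_matrix(np.c_[x,y,z]); d=(R.inv()*G)
        if best is None or d.magnitude()<best[0].magnitude(): best=(d,G,sg)
    d,G,sg=best; e=np.array(pos)-s['tcp_pos']
    print('t',round(s['t'],3),'tcp',s['tcp_pos'].round(4),'F',s['ft_force'].round(2),'open',round(s['opening'],4),'j6',s['joints'][5].round(2),'sg',sg)
    print('rot deg tool',np.degrees(d.as_rotvec()).round(2),'shift now-axes',(1000*R.inv().apply(e)).round(1),'after-rot axes',(1000*G.inv().apply(e)).round(1))
E
python3 - <<'E'
from h import *
p=rackpt(.022); print(p, rackpt(-.095))
goal([*p,.16],-15.25)
E
```

```text
[0.62072532 0.18381331] [0.5078452  0.21458797]
t 0.15 tcp [ 0.2462 -0.5191  0.2044] F [ 0.17 -0.18 -0.21] open 0.0919 j6 -0.21 sg -1
rot deg tool [ 4.062e+01 -8.000e-02  1.000e-02] shift now-axes [  45.2  639.5 -474.6] after-rot axes [  44.4  176.4 -776.6]
```

Request:
{"fn": "move_arm", "kwargs": {"deltas": "10 0 0 0 0 0 0;10 0 0 0 0 0 0;10 0 0 0 0 0 0;10 0 0 0 0 0 0;0.6 0 0 0 10 -40 0"}}

```text
t: 0.78
tcp_pos: [0.2653, -0.4842, 0.2047]
orientation: [-0.563, -0.428, 0.563, -0.428]
ft_force: [0.6, -0.4, -0.6]
opening: 0.0441
```

Request:
{"fn": "move_arm", "kwargs": {"deltas": "0 0 0 0 14 -55 0;0 0 0 0 14 -55 0;0 0 0 0 14 -55 0;0 0 0 0 14 -55 0;0 0 0 0 14 -55 0"}}

```text
t: 1.4
tcp_pos: [0.4064, -0.2346, 0.205]
orientation: [0.562, 0.429, -0.562, 0.429]
ft_force: [0.7, 0.5, 0.1]
opening: 0.0002
```

```bash
python3 - <<'E'
from h import *
goal([*rackpt(.022),.16],-15.25)
E
```

```text
t 1.4 tcp [ 0.4064 -0.2346  0.205 ] F [0.66 0.48 0.13] open 0.0002 j6 1.05 sg -1
rot deg tool [-0.   -0.   -0.01] shift now-axes [  45.    96.7 -460.1] after-rot axes [  45.    96.7 -460.1]
```

Request:
{"fn": "move_arm", "kwargs": {"deltas": "0 0 0 0 12 -56 0;0 0 0 0 12 -56 0;0 0 0 0 12 -56 0;0 0 0 0 12 -56 0;0 0 0 0 12 -56 0"}}

```text
t: 2.02
tcp_pos: [0.5378, 0.0199, 0.2049]
orientation: [-0.562, -0.429, 0.562, -0.429]
ft_force: [0.9, 0.2, 0.1]
opening: 0.0004
```

Request:
{"fn": "move_arm", "kwargs": {"deltas": "0 0 0 0 12 -56 0;0 0 0 0 12 -56 0;0 0 0 15 12 -56 0;0 0 0 15 0 -12 0;0 0 0 15 0 0 0"}}

```text
t: 2.65
tcp_pos: [0.6188, 0.1824, 0.1587]
orientation: [-0.561, -0.43, 0.562, -0.43]
ft_force: [-0.3, -1.2, -1.1]
opening: 0.0002
```

```bash
python3 - <<'E'
from h import *
goal([*rackpt(.022),.077],-15.25)
E
```

```text
t 2.65 tcp [0.6188 0.1824 0.1587] F [-0.33 -1.16 -1.06] open 0.0002 j6 1.94 sg -1
rot deg tool [0.09 0.05 0.06] shift now-axes [81.7  1.5 -1.9] after-rot axes [81.7  1.4 -1.9]
```

Request:
{"fn": "move_arm", "kwargs": {"deltas": "0 0 0 30 1 -1 0;0 0 0 25 0 0 0;0 0 0 15 0 0 0;0 0 0 7 0 0 0;0 0 0 0 0 0 0"}}

```text
t: 3.28
tcp_pos: [0.6207, 0.1825, 0.0833]
orientation: [0.562, 0.429, -0.562, 0.429]
ft_force: [0.5, 0.4, 0.9]
opening: 0.0005
```

Request:
{"fn": "move_arm", "kwargs": {"deltas": "0 0 0 1 0 0 0;0 0 0 1 0 0 0;0 0 0 1 0 0 0;0 0 0 0 0 0 0;0 0 0 0 0 0 0"}}

```text
t: 3.9
tcp_pos: [0.6206, 0.183, 0.0801]
orientation: [-0.562, -0.429, 0.562, -0.429]
ft_force: [-0.4, -0.3, 0.4]
opening: -0.0001
```

Request:
{"fn": "move_arm", "kwargs": {"deltas": "0 0 0 1 0 0 0;0 0 0 1 0 0 0;0 0 0 0.5 0 0 0;0 0 0 0.5 0 0 0;0 0 0 0 0 0 0"}}

```text
t: 4.53
tcp_pos: [0.6206, 0.1829, 0.077]
orientation: [-0.562, -0.429, 0.562, -0.429]
ft_force: [-0.8, -0.2, -0.8]
opening: 0.0007
```

Request:
{"fn": "move_arm", "kwargs": {"deltas": "0 0 0 0.5 0 0 0;0 0 0 0 0 0 0;0 0 0 0.5 0 0 0;0 0 0 0 0 0 0;0 0 0 0 0 0 0"}}

```text
t: 5.15
tcp_pos: [0.6206, 0.1829, 0.0761]
orientation: [0.562, 0.429, -0.562, 0.429]
ft_force: [0.2, 0.0, -0.1]
opening: 0.0005
```

Request:
{"fn": "move_arm", "kwargs": {"deltas": "0 0 0 0.5 0 0 0;0 0 0 0.5 0 0 0;0 0 0 0 0 0 0;0 0 0 0 0 0 0;0 0 0 0 0 0 0"}}

```text
t: 5.78
tcp_pos: [0.6206, 0.1829, 0.0751]
orientation: [0.562, 0.429, -0.562, 0.429]
ft_force: [-0.1, -0.4, -0.1]
opening: 0.0004
```

Request:
{"fn": "move_arm", "kwargs": {"deltas": "0 0 0 0.5 0 0 0;0 0 0 0.5 0 0 0;0 0 0 0 0 0 0;0 0 0 0 0 0 0;0 0 0 0 0 0 0"}}

```text
t: 6.4
tcp_pos: [0.6206, 0.1829, 0.0741]
orientation: [0.562, 0.429, -0.562, 0.429]
ft_force: [0.5, -0.3, -0.7]
opening: 0.0005
```

```bash
python3 - <<'E'
from h import *
from station import optics
goal([*rackpt(.022),.077],-15.25)
f=optics.grab_frame('wrist');cv2.imwrite('pics/w1.png',f['pixels'][:,:,::-1])
E
```

```text
t 6.4 tcp [0.6206 0.1829 0.0741] F [ 0.47 -0.27 -0.7 ] open 0.0005 j6 1.94 sg -1
rot deg tool [ 0.02 -0.   -0.  ] shift now-axes [-2.9 -0.1 -0.9] after-rot axes [-2.9 -0.1 -0.9]
```

View pics/w1.png

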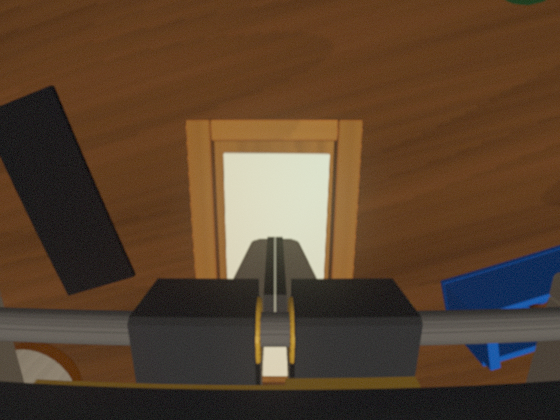

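The closed fingertips (275,238) sit centred over the white cover, with the back lip at row 130. There is no contact yet, so I'll continue down.

Request:
{"fn": "move_arm", "kwargs": {"deltas": "0 0 0 0.5 0 0 0;0 0 0 0.5 0 0 0;0 0 0 0 0 0 0;0 0 0 0 0 0 0;0 0 0 0 0 0 0"}}

```text
t: 7.08
tcp_pos: [0.6206, 0.1829, 0.0731]
orientation: [0.562, 0.429, -0.562, 0.429]
ft_force: [0.1, -0.5, -0.7]
opening: 0.0004
```

Request:
{"fn": "move_arm", "kwargs": {"deltas": "0 0 0 0.5 0 0 0;0 0 0 0 0 0 0;0 0 0 0.5 0 0 0;0 0 0 0 0 0 0;0 0 0 0 0 0 0"}}

```text
t: 7.7
tcp_pos: [0.6206, 0.1829, 0.0721]
orientation: [-0.562, -0.429, 0.562, -0.429]
ft_force: [0.2, -0.2, -0.3]
opening: 0.0004
```

```bash
python3 - <<'E'
from h import *
from station import optics
for n in('wrist','scene'):
    f=optics.grab_frame(n);W=cloud(f);np.savez(f'pics/{n}2.npz',**f)
    if n=='wrist':
        print('cover',W[170:220,235:320].reshape(-1,3).mean(0),'lips',W[160:260,202,2].mean(),W[160:260,349,2].mean(),'table',np.nanmedian(W[20:80,200:300,2]))
        for v in range(228,262,3): print(v,W[v,264:288:4].round(4)[:, [0,1,2]].tolist()[1], W[v,284].round(4))
    else:
        im=f['pixels'][200:310,240:380,::-1]; cv2.imwrite('pics/s2.png',cv2.resize(im,None,fx=5,fy=5,interpolation=cv2.INTER_CUBIC))
E
```

```text
cover [nan nan nan] lips 0.06454817094023582 0.0644544469398563 table 0.0005013322031487425
228 [0.6273, 0.1854, 0.0546] [0.625  0.1757 0.0557]
231 [0.6256, 0.1859, 0.0554] [0.6234 0.1761 0.0568]
234 [0.6238, 0.1864, 0.0559] [0.6212 0.1767 0.0558]
237 [0.6318, 0.1835, 0.0853] [0.6191 0.1772 0.0555]
240 [0.6312, 0.1836, 0.0882] [0.6282 0.1757 0.0861]
243 [0.6315, 0.1834, 0.0938] [0.6281 0.1758 0.0904]
246 [0.6313, 0.1834, 0.0973] [0.6287 0.1758 0.0962]
249 [0.6313, 0.1833, 0.1015] [0.6288 0.1759 0.1004]
252 [0.6311, 0.1833, 0.1048] [0.6288 0.176  0.1041]
255 [0.6313, 0.1832, 0.1092] [0.6289 0.1761 0.1081]
258 [0.6311, 0.1832, 0.1122] [0.629  0.1762 0.1117]
261 [0.6311, 0.1831, 0.1156] [0.6292 0.1762 0.1157]
```

View pics/s2.png

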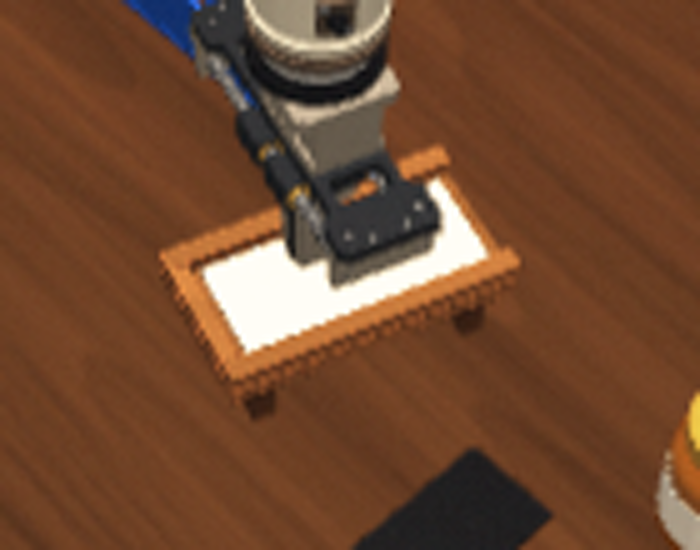

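```bash
python3 - <<'E'
from h import *
f=np.load('pics/scene2.npz');W=cloud(f)
# finger region in crop px /5 + offset
for cx,cy in ((330,285),(345,265),(380,265),(430,240),(300,255),(310,240),(385,215)):
    u,v=240+cx//5,200+cy//5; print((u,v),W[v-3:v+5,u].round(3).tolist())
f=np.load('pics/wrist2.npz');W=cloud(f); R,t=f['R'],f['t']; print('cam',-R.T@t)
f0=np.load('pics/wrist0.npz');W0=cloud(f0)
for v in range(225,300,6): print(v,W0[v,170:200:5].round(3).tolist())
E
```

```text
(306, 257) [[0.672, 0.255, 0.188], [0.673, 0.256, 0.186], [0.673, 0.257, 0.182], [0.675, 0.258, 0.18], [0.612, 0.197, 0.053], [0.618, 0.203, 0.059], [0.618, 0.203, 0.056], [0.622, 0.207, 0.058]]
(309, 253) [[0.671, 0.263, 0.213], [0.675, 0.268, 0.218], [0.673, 0.266, 0.209], [0.672, 0.265, 0.203], [0.671, 0.265, 0.198], [0.665, 0.26, 0.182], [0.665, 0.26, 0.178], [0.665, 0.26, 0.174]]
(316, 253) [[0.653, 0.272, 0.207], [0.65, 0.27, 0.197], [0.645, 0.265, 0.183], [0.644, 0.265, 0.178], [0.646, 0.267, 0.177], [0.585, 0.211, 0.058], [0.588, 0.214, 0.059], [0.588, 0.214, 0.055]]
(326, 248) [[0.625, 0.28, 0.212], [0.624, 0.28, 0.207], [0.622, 0.278, 0.199], [0.615, 0.272, 0.182], [0.614, 0.272, 0.176], [0.617, 0.275, 0.177], [0.55, 0.218, 0.054], [0.556, 0.223, 0.06]]
(300, 251) [[0.633, 0.191, 0.115], [0.631, 0.189, 0.106], [0.634, 0.192, 0.108], [0.634, 0.193, 0.103], [0.634, 0.192, 0.098], [0.633, 0.192, 0.091], [0.617, 0.176, 0.056], [0.62, 0.179, 0.057]]
(302, 248) [[0.657, 0.223, 0.183], [0.629, 0.194, 0.124], [0.63, 0.196, 0.122], [0.628, 0.194, 0.113], [0.627, 0.193, 0.107], [0.62
[... 1490 characters left out ...]
 0.251], [0.23, -0.476, 0.246], [0.226, -0.478, 0.238], [0.223, -0.479, 0.23], [0.218, -0.481, 0.22], [0.099, -0.476, 0.0]]
279 [[0.23, -0.476, 0.252], [0.226, -0.477, 0.245], [0.224, -0.479, 0.24], [0.22, -0.481, 0.23], [0.088, -0.473, -0.0], [0.091, -0.479, 0.0]]
285 [[0.227, -0.477, 0.252], [0.225, -0.479, 0.247], [0.221, -0.48, 0.24], [0.078, -0.47, 0.001], [0.081, -0.476, 0.001], [0.084, -0.482, 0.002]]
291 [[0.225, -0.478, 0.254], [0.222, -0.48, 0.247], [0.218, -0.481, 0.24], [0.07, -0.474, 0.001], [0.072, -0.479, -0.0], [0.075, -0.485, 0.0]]
297 [[0.223, -0.479, 0.255], [0.22, -0.481, 0.249], [0.058, -0.471, -0.0], [0.061, -0.477, -0.001], [0.065, -0.482, 0.001], [0.067, -0.488, 0.0]]
```

Both cameras agree that the fingertips stand about 11 mm *behind* the reported TCP, not 22 mm ahead. The tips are therefore still about 28 mm above the cover, which fits the absence of any contact force. I'll work from the observed tip offset and find contact by force.

Request:
{"fn": "move_arm", "kwargs": {"deltas": "0 0 0 8 0 -1 0;0 0 0 6 0 0 0;0 0 0 3 0 0 0;0 0 0 2 0 0 0;0 0 0 1 0 0 0"}}

```text
t: 8.43
tcp_pos: [0.6209, 0.1839, 0.052]
orientation: [0.562, 0.429, -0.562, 0.429]
ft_force: [-1.0, -0.1, 0.4]
opening: 0.0004
```

Request:
{"fn": "move_arm", "kwargs": {"deltas": "0 0 0 1 0 0 0;0 0 0 1 0 0 0;0 0 0 1 0 0 0;0 0 0 0 0 0 0;0 0 0 0 0 0 0"}}

```text
t: 9.05
tcp_pos: [0.6209, 0.1839, 0.0491]
orientation: [0.562, 0.429, -0.562, 0.429]
ft_force: [-0.1, 0.1, 0.8]
opening: 0.0001
```

```bash
python3 - <<'E'
from h import *
from station import optics
goal([*rackpt(.022),.044],-15.25)
f=optics.grab_frame('wrist');W=cloud(f)
for v in range(219,252,3): print(v,W[v,268].round(4), W[v,284].round(4))
E
```

```text
t 9.05 tcp [0.6209 0.1839 0.0491] F [-0.14  0.06  0.79] open 0.0001 j6 1.94 sg -1
rot deg tool [ 0.02 -0.   -0.  ] shift now-axes [ 5.1 -0.1  0.1] after-rot axes [ 5.1 -0.1  0.1]
219 [0.64   0.1824 0.0562] [0.6375 0.1741 0.0553]
222 [0.6379 0.183  0.0546] [0.6359 0.1745 0.0556]
225 [0.6363 0.1835 0.0548] [0.634  0.175  0.0547]
228 [0.6349 0.1839 0.0556] [0.6326 0.1754 0.0556]
231 [0.633  0.1844 0.0549] [0.6307 0.1758 0.055 ]
234 [0.6315 0.1848 0.0556] [0.6293 0.1762 0.056 ]
237 [0.6319 0.1846 0.0618] [0.6277 0.1767 0.0561]
240 [0.6317 0.1845 0.0658] [0.6285 0.1767 0.063 ]
243 [0.6315 0.1845 0.07  ] [0.6288 0.1767 0.0684]
246 [0.631  0.1846 0.0728] [0.6289 0.1768 0.073 ]
249 [0.632  0.1842 0.0796] [0.6293 0.1768 0.0779]
```

Request:
{"fn": "move_arm", "kwargs": {"deltas": "0 0 0 1 0 0 0;0 0 0 1 0 0 0;0 0 0 0.5 0 0 0;0 0 0 0.5 0 0 0;0 0 0 0 0 0 0"}}

```text
t: 9.72
tcp_pos: [0.6208, 0.1839, 0.0461]
orientation: [-0.562, -0.429, 0.562, -0.429]
ft_force: [-0.9, -0.4, 0.0]
opening: 0.0006
```

Request:
{"fn": "move_arm", "kwargs": {"deltas": "0 0 0 0.5 0 0 0;0 0 0 0 0 0 0;0 0 0 0.5 0 0 0;0 0 0 0 0 0 0;0 0 0 0 0 0 0"}}

```text
t: 10.35
tcp_pos: [0.6212, 0.184, 0.0459]
orientation: [0.562, 0.429, -0.562, 0.43]
ft_force: [-1.5, -0.7, 5.8]
opening: 0.0008
```

Request:
{"fn": "move_arm", "kwargs": {"deltas": "0 0 0 0.2 0 0 0;0 0 0 0 -3 0 0;0 0 0 0 -6 0 0;0 0 0 0 -6 0 0;0 0 0 0 -5 0 0"}}

```text
t: 10.98
tcp_pos: [0.6024, 0.1893, 0.0459]
orientation: [0.563, 0.429, -0.561, 0.43]
ft_force: [1.9, -0.5, 4.8]
opening: 0.0005
```

```bash
cat > cov.py <<'E'
from h import *
from station import optics
f=optics.grab_frame('top');W=cloud(f);px=f['pixels'].astype(int)
import sys
np.savez('pics/cur.npz',**f); cv2.imwrite('pics/'+sys.argv[1]+'.png',cv2.resize(f['pixels'][130:290,140:420,::-1],None,fx=2.5,fy=2.5))
x0=rackpt(0)
d=W[...,:2]-x0; c,s=np.cos(RA),np.sin(RA); X=d[...,0]*c+d[...,1]*s; Y=-d[...,0]*s+d[...,1]*c
m=(px.min(2)>165)&(px.max(2)-px.min(2)<45)&(W[...,2]>.045)&(W[...,2]<.062)&(abs(X)<.2)&(abs(Y)<.045)
print('front x',np.sort(X[m])[:4].round(4),'back',np.sort(X[m])[-4:].round(4),'y',np.percentile(Y[m],[1,99]).round(4),'z',W[m][:,2].mean())
E
python3 cov.py t1; python3 -c "
from h import *
goal([*rackpt(-.05),.046],-15.25)"
```

```text
front x [-0.0691 -0.067  -0.0647 -0.0617] back [0.0424 0.0433 0.0436 0.0441] y [-0.0328 -0.0092] z 0.054368148693199427
t 11.025 tcp [0.6018 0.1895 0.0459] F [ 0.08 -0.35  7.79] open 0.0005 j6 1.95 sg -1
rot deg tool [ 0.04 -0.04 -0.12] shift now-axes [ -0.2 -52.3   0.4] after-rot axes [ -0.1 -52.3   0.5]
```

View pics/t1.png

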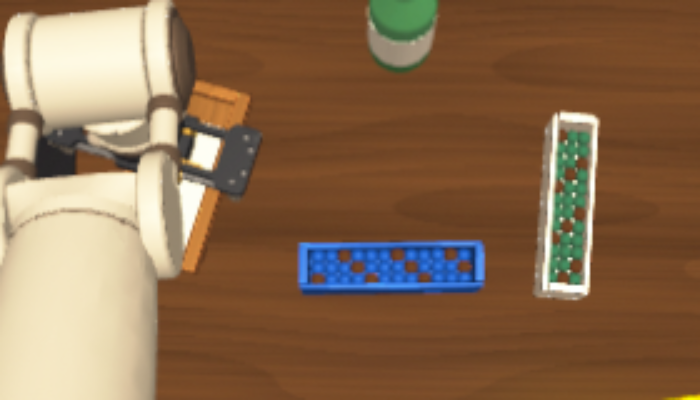

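The top view is occluded by the arm (cover at crop 200,150 is partly hidden). I'll use the wrist and scene cameras instead.

```bash
cat > cov2.py <<'E'
from h import *
from station import optics
import sys
for n in sys.argv[1:]:
    f=optics.grab_frame(n);W=cloud(f);px=f['pixels'].astype(int)
    np.savez(f'pics/{n}c.npz',**f); 
    d=W[...,:2]-rackpt(0); c,s=np.cos(RA),np.sin(RA); X=d[...,0]*c+d[...,1]*s; Y=-d[...,0]*s+d[...,1]*c
    m=(px.min(2)>160)&(px.max(2)-px.min(2)<50)&(W[...,2]>.045)&(W[...,2]<.064)&(abs(X)<.2)&(abs(Y)<.045)
    print(n,m.sum(),'front',np.percentile(X[m],[0.3,1]).round(4),'back',np.percentile(X[m],[99,99.7]).round(4),'y',np.percentile(Y[m],[1,99]).round(4),'z',W[m][:,2].mean().round(4))
E
python3 cov2.py wrist scene; python3 -c "
from h import *
f=np.load('pics/scenec.npz')
cv2.imwrite('pics/s3.png',cv2.resize(f['pixels'][200:310,240:380,::-1],None,fx=5,fy=5))"
```

```text
wrist 12357 front [-0.0854 -0.082 ] back [0.054  0.0545] y [-0.0322  0.0297] z 0.0555
scene 441 front [-0.1037 -0.1034] back [0.0544 0.0558] y [-0.0358  0.0299] z 0.0563
```

View pics/s3.png

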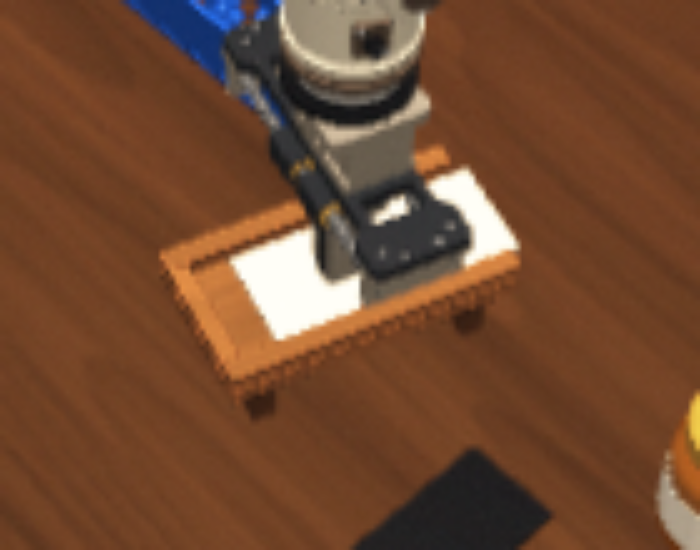

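The cover slides with the fingers: about 20 mm so far, with its back end now at rack x=+54.

Request:
{"fn": "move_arm", "kwargs": {"deltas": "0 0 0 0 -4 0 0;0 0 0 0 -6 0 0;0 0 0 0 -6 0 0;0 0 0 0 -6 0 0;0 0 0 0 -5 0 0"}}

```text
t: 11.75
tcp_pos: [0.5763, 0.1964, 0.0459]
orientation: [0.563, 0.429, -0.561, 0.43]
ft_force: [0.8, -0.4, 5.9]
opening: 0.0003
```

```bash
python3 cov2.py wrist scene;python3 -c "
from h import *
goal([*rackpt(-.05),.046],-15.25)"
```

```text
wrist 12385 front [-0.1117 -0.1085] back [0.0279 0.028 ] y [-0.0322  0.0297] z 0.0555
scene 427 front [-0.1308 -0.1297] back [0.0281 0.0288] y [-0.0362  0.0303] z 0.0561
t 11.85 tcp [0.5758 0.1966 0.0459] F [0.03 0.65 7.49] open 0.0006 j6 1.97 sg -1
rot deg tool [ 0.04 -0.04 -0.1 ] shift now-axes [ -0.1 -25.3   0.5] after-rot axes [ -0.1 -25.3   0.5]
```

Request:
{"fn": "move_arm", "kwargs": {"deltas": "0 0 0 0 -4 0 0;0 0 0 0 -6 0 0;0 0 0 0 -6 0 0;0 0 0 0 -6 0 0;0 0 0 0 -3 0 0"}}

```text
t: 12.48
tcp_pos: [0.5522, 0.203, 0.0459]
orientation: [0.563, 0.429, -0.561, 0.43]
ft_force: [2.1, -0.9, 4.5]
opening: 0.0006
```

Request:
{"fn": "move_arm", "kwargs": {"deltas": "0 0 0 0 0 0 0;0 0 0 0 0 0 0;0 0 0 -1 0 0 0;0 0 0 -10 0 0 0;0 0 0 -30 0 0 0"}}

```text
t: 13.1
tcp_pos: [0.5488, 0.2025, 0.0841]
orientation: [-0.56, -0.43, 0.564, -0.428]
ft_force: [0.3, 0.4, 0.4]
opening: 0.0005
```

```bash
python3 cov2.py wrist scene;python3 -c "
from h import *
f=np.load('pics/scenec.npz')
cv2.imwrite('pics/s4.png',cv2.resize(f['pixels'][200:310,240:380,::-1],None,fx=5,fy=5))
goal([*rackpt(-.115),.10],-15.25)"
```

```text
wrist 10351 front [-0.1547 -0.1518] back [0.0022 0.0027] y [-0.0323  0.0299] z 0.0555
scene 633 front [-0.1551 -0.1525] back [0.0021 0.003 ] y [-0.034   0.0305] z 0.0562
t 13.2 tcp [0.5534 0.2032 0.089 ] F [0.65 0.25 0.18] open 0.0003 j6 1.98 sg -1
rot deg tool [ 0.03 -0.13 -0.28] shift now-axes [-11.3 -66.9   1. ] after-rot axes [-11.  -66.9   1. ]
```

View pics/s4.png

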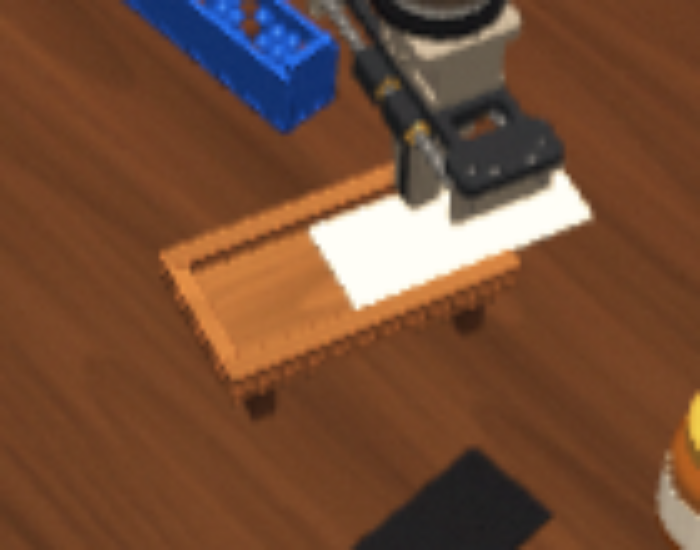

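Request:
{"fn": "move_arm", "kwargs": {"deltas": "0 0 0 -8 -10 0 100;0 0 0 0 -26 1 100;0 0 0 0 -26 0 100;0 0 0 0 0 0 100;0 0 0 0 0 0 100"}}

```text
t: 13.82
tcp_pos: [0.4914, 0.218, 0.0936]
orientation: [-0.562, -0.429, 0.562, -0.429]
ft_force: [0.8, -0.6, 0.2]
opening: 0.0484
```

```bash
python3 cov2.py wrist;python3 -c "
from h import *
f=np.load('pics/wristc.npz')
cv2.imwrite('pics/w4.png',f['pixels'][:,:,::-1])
W=cloud(f)
d=W[...,:2]-rackpt(0); c,s=np.cos(RA),np.sin(RA); X=d[...,0]*c+d[...,1]*s; Y=-d[...,0]*s+d[...,1]*c
for v in range(236,420,10):
  print(v,[(u,*(1000*np.array([X[v,u],Y[v,u],W[v,u,2]])).round(0)) for u in (30,100,130,160,185,365,420)])
goal([*rackpt(-.11),.033],-15.25)"
```

```text
wrist 22293 front [-0.1554 -0.1538] back [0.0013 0.0024] y [-0.0319  0.0297] z 0.0555
236 [(30, np.float64(-123.0), np.float64(184.0), np.float64(46.0)), (100, np.float64(-138.0), np.float64(154.0), np.float64(0.0)), (130, np.float64(-138.0), np.float64(126.0), np.float64(1.0)), (160, np.float64(-138.0), np.float64(100.0), np.float64(-0.0)), (185, np.float64(-138.0), np.float64(77.0), np.float64(1.0)), (365, np.float64(-138.0), np.float64(-80.0), np.float64(-0.0)), (420, np.float64(-138.0), np.float64(-130.0), np.float64(-0.0))]
246 [(30, np.float64(-129.0), np.float64(182.0), np.float64(49.0)), (100, np.float64(-147.0), np.float64(155.0), np.float64(1.0)), (130, np.float64(-148.0), np.float64(128.0), np.float64(0.0)), (160, np.float64(-147.0), np.float64(100.0), np.float64(1.0)), (185, np.float64(-147.0), np.float64(78.0), np.float64(1.0)), (365, np.float64(-147.0), np.float64(-81.0), np.float64(1.0)), (420, np.float64(-147.0), np.float64(-130.0), np.float64(1.0))]
256 [(30, np.float64(-136.0), np.float64(181.0), np.float64(53.0)), (100, np.float64(-157.0), np.float64(156.0), np.flo
[... 6977 characters left out ...]
229.0)), (420, np.float64(-89.0), np.float64(-26.0), np.float64(229.0))]
416 [(30, np.float64(-87.0), np.float64(39.0), np.float64(233.0)), (100, np.float64(-88.0), np.float64(28.0), np.float64(232.0)), (130, np.float64(-88.0), np.float64(23.0), np.float64(231.0)), (160, np.float64(-88.0), np.float64(18.0), np.float64(231.0)), (185, np.float64(-88.0), np.float64(14.0), np.float64(231.0)), (365, np.float64(-89.0), np.float64(-16.0), np.float64(231.0)), (420, np.float64(-89.0), np.float64(-25.0), np.float64(231.0))]
t 13.875 tcp [0.4918 0.2179 0.0937] F [ 0.69 -0.64  0.53] open 0.0524 j6 2.03 sg -1
rot deg tool [ 0.    0.   -0.01] shift now-axes [60.7  1.4 -1. ] after-rot axes [60.7  1.4 -1. ]
```

View pics/w4.png

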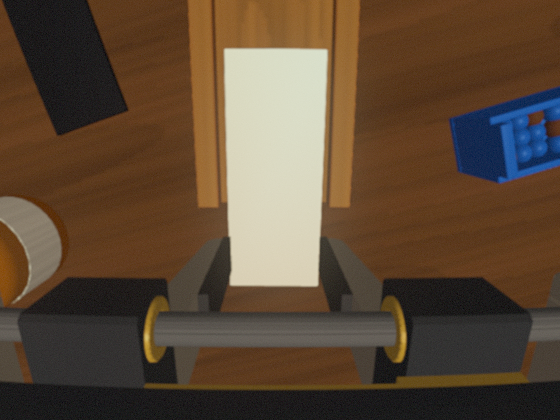

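Cover (225–325, 50–285) is centred between the opening fingers, and the finger fronts are about 6 mm clear of the rack edge. I'll open fully and then go down.

Request:
{"fn": "move_arm", "kwargs": {"deltas": "0 0 0 0 0 0 100;0 0 0 0 0 0 100;0 0 0 0 0 0 100;0 0 0 0 0 0 100;0 0 0 0 0 0 100"}}

```text
t: 14.5
tcp_pos: [0.4913, 0.2181, 0.0939]
orientation: [0.562, 0.429, -0.562, 0.429]
ft_force: [0.3, -1.1, 0.3]
opening: 0.0921
```

Request:
{"fn": "move_arm", "kwargs": {"deltas": "0 0 0 15 0 0 100;0 0 0 20 0 0 100;0 0 0 15 0 0 100;0 0 0 10 0 0 100;0 0 0 0 0 0 100"}}

```text
t: 15.12
tcp_pos: [0.4906, 0.218, 0.033]
orientation: [-0.561, -0.43, 0.562, -0.429]
ft_force: [-0.3, -0.2, 0.1]
opening: 0.0921
```

```bash
python3 cov2.py wrist scene;python3 -c "
from h import *
f=np.load('pics/scenec.npz')
cv2.imwrite('pics/s5.png',cv2.resize(f['pixels'][200:310,240:380,::-1],None,fx=5,fy=5))
goal([*rackpt(-.11),.033],-15.25)"
```

```text
wrist 38596 front [-0.1402 -0.1388] back [0.0015 0.0024] y [-0.032   0.0297] z 0.0555
scene 710 front [-0.1366 -0.1261] back [0.0023 0.0034] y [-0.0366  0.0288] z 0.0562
t 15.225 tcp [0.4917 0.2183 0.0343] F [0.17 0.06 0.88] open 0.0919 j6 2.03 sg -1
rot deg tool [ 0.02 -0.02 -0.04] shift now-axes [ 1.3  1.5 -0.7] after-rot axes [ 1.3  1.5 -0.7]
```

View pics/s5.png

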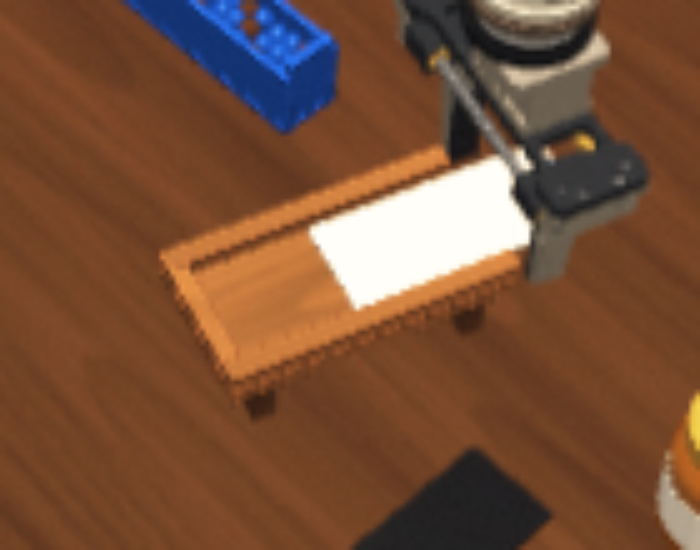

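Request:
{"fn": "move_arm", "kwargs": {"deltas": "0 0 0 4 0 0 100;0 0 0 0 0 0 0;0 0 0 0 0 0 0;0 0 0 0 0 0 0;0 0 0 0 0 0 0"}}

```text
t: 15.85
tcp_pos: [0.4914, 0.2181, 0.0301]
orientation: [0.562, 0.429, -0.562, 0.429]
ft_force: [-0.8, -0.4, -0.0]
opening: 0.063
```

Request:
{"fn": "move_arm", "kwargs": {"deltas": "0 0 0 0 0 0 0;0 0 0 -1 0 0 0;0 0 0 -2 0 0 0;0 0 0 -3 0 0 0;0 0 0 -4 0 0 0"}}

```text
t: 16.48
tcp_pos: [0.4912, 0.2181, 0.04]
orientation: [-0.562, -0.429, 0.562, -0.429]
ft_force: [-0.2, -0.9, -1.0]
opening: 0.063
```

```bash
cat > tilt.py <<'E'
from h import *
from station import optics
f=optics.grab_frame('wrist');W=cloud(f);px=f['pixels'].astype(int)
np.savez('pics/wristc.npz',**f);cv2.imwrite('pics/wc.png',f['pixels'][:,:,::-1])
m=(px.min(2)>160)&(px.max(2)-px.min(2)<50)
m[240:]=False
m&=(W[...,2]>.03)&(W[...,2]<.3)
n,l,st,_=cv2.connectedComponentsWithStats(m.astype(np.uint8))
k=1+np.argmax(st[1:,4]);m=l==k;P=W[m]
A=np.c_[P[:,:2]-P[:,:2].mean(0),np.ones(len(P))];co=np.linalg.lstsq(A,P[:,2],rcond=None)[0]
yaw=RA if len(__import__('sys').argv)<2 else np.radians(float(__import__('sys').argv[1]))
print('slope along x',co[0]*np.cos(yaw)+co[1]*np.sin(yaw),'across',-co[0]*np.sin(yaw)+co[1]*np.cos(yaw),'n',m.sum())
print('rect(visible)',rect(P))
E
python3 tilt.py;python3 cov2.py scene; python3 -c "
from h import *
goal([*rackpt(-.11),.033],-15.25)"
```

```text
slope along x -0.0101049712200442 across 0.000694742491788536 n 30292
rect(visible) (array([552.8994751 , 200.79144287]), [63.59764862060547, 101.429931640625], np.float32(-15.429285))
scene 123 front [-0.1156 -0.1148] back [0.0005 0.0017] y [-0.0395  0.0273] z 0.0626
t 16.575 tcp [0.4918 0.2182 0.0406] F [ 0.28  0.01 -1.32] open 0.0631 j6 2.03 sg -1
rot deg tool [ 0.02 -0.03 -0.06] shift now-axes [ 7.6  1.4 -0.7] after-rot axes [ 7.6  1.4 -0.7]
```

View pics/wc.png

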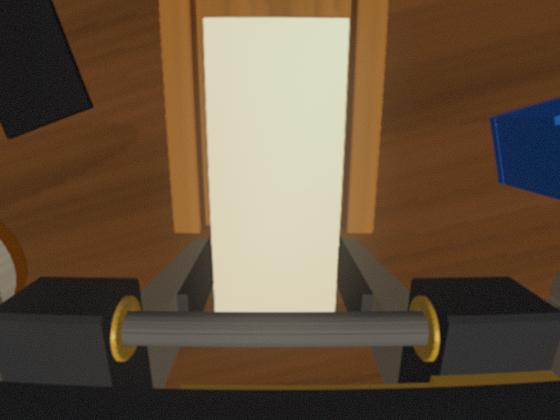

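The cover is held (opening 63 mm) and level to about 0.01 rad. I'll lift it.

Request:
{"fn": "move_arm", "kwargs": {"deltas": "0 0 0 -5 0 0 0;0 0 0 -7 0 0 0;0 0 0 -9 0 0 0;0 0 0 -11 0 0 0;0 0 0 -12 0 0 0"}}

```text
t: 17.2
tcp_pos: [0.4914, 0.2182, 0.0849]
orientation: [0.562, 0.429, -0.562, 0.429]
ft_force: [-0.6, 0.1, -1.9]
opening: 0.063
```

Request:
{"fn": "move_arm", "kwargs": {"deltas": "0 0 0 -12 0 0 0;0 0 0 -10 0 0 0;0 0 0 -8 0 0 0;0 0 0 -5 0 0 0;0 0 0 0 0 0 0"}}

```text
t: 17.82
tcp_pos: [0.4915, 0.2181, 0.1192]
orientation: [0.562, 0.429, -0.562, 0.429]
ft_force: [-0.0, 0.6, -3.2]
opening: 0.0634
```

```bash
python3 tilt.py; python3 - <<'E'
from h import *
TC=np.array([.5719,-.2088]);a=np.radians(-4.7)
p=TC-.034*np.array([np.cos(a),np.sin(a)])
goal([*p,.115],-4.7)
E
```

```text
slope along x -0.009320465123641243 across 0.0007820858838701048 n 30271
rect(visible) (array([553.18389893, 200.88485718]), [63.668121337890625, 101.40194702148438], np.float32(-15.489905))
t 17.875 tcp [0.4912 0.2181 0.1188] F [-0.64  0.17 -1.42] open 0.0633 j6 2.03 sg -1
rot deg tool [-1.053e+01  1.000e-02  1.000e-02] shift now-axes [  3.8 156.6 396.9] after-rot axes [  3.8  81.4 418.8]
```

Request:
{"fn": "move_arm", "kwargs": {"deltas": "-1 0 0 0 0 5 0;-2 0 0 0 2 10 0;-3 0 0 0 4 18 0;-3 0 0 0 6 26 0;-1.5 0 0 0 7 34 0"}}

```text
t: 18.5
tcp_pos: [0.4941, 0.1227, 0.1185]
orientation: [-0.519, -0.48, 0.52, -0.479]
ft_force: [1.0, -0.5, -1.5]
opening: 0.0635
```

Request:
{"fn": "move_arm", "kwargs": {"deltas": "0 0 0 0 7 38 0;0 0 0 0 7 40 0;0 0 0 0 7 40 0;0 0 0 0 7 40 0;0 0 0 0 7 40 0"}}

```text
t: 19.12
tcp_pos: [0.5127, -0.0782, 0.1186]
orientation: [-0.52, -0.479, 0.52, -0.479]
ft_force: [-0.1, 0.3, -1.2]
opening: 0.0632
```

```bash
python3 tilt.py -4.7; python3 - <<'E'
from h import *
TC=np.array([.5719,-.2088]);a=np.radians(-4.7)
p=TC-.034*np.array([np.cos(a),np.sin(a)])
goal([*p,.115],-4.7)
E
```

```text
slope along x -0.010262901288960107 across 0.0004953738161375419 n 30310
rect(visible) (array([576.53265381, -83.78411865]), [63.9234619140625, 101.63371276855469], np.float32(-5.1082163))
t 19.175 tcp [ 0.5134 -0.0829  0.1189] F [-0.85 -4.68 -1.56] open 0.0634 j6 1.27 sg -1
rot deg tool [-0.16  0.21 -0.05] shift now-axes [  4.4  35.  120.6] after-rot axes [  3.9  34.6 120.7]
```

Request:
{"fn": "move_arm", "kwargs": {"deltas": "0 0 0 0 9 34 0;0 0 0 0 9 32 0;0 0 0 0 8 26 0;0 0 0 0 5 18 0;0 0 0 0 3 10 0"}}

```text
t: 19.8
tcp_pos: [0.537, -0.1997, 0.1186]
orientation: [-0.52, -0.479, 0.52, -0.479]
ft_force: [-0.5, -0.1, -1.1]
opening: 0.0631
```

Request:
{"fn": "move_arm", "kwargs": {"deltas": "0 0 0 0 0 0 0;0 0 0 0 0 0 0;0 0 0 0 0 0 0;0 0 0 0 0 0 0;0 0 0 0 0 0 0"}}

```text
t: 20.42
tcp_pos: [0.5371, -0.1989, 0.1189]
orientation: [0.52, 0.479, -0.52, 0.479]
ft_force: [0.4, 0.2, -1.8]
opening: 0.0637
```

```bash
python3 tilt.py -4.7; python3 - <<'E'
from h import *
from station import optics
TC=np.array([.5719,-.2088]);a=np.radians(-4.7)
p=TC-.034*np.array([np.cos(a),np.sin(a)])
goal([*p,.115],-4.7)
for n in('top','scene'):
    f=optics.grab_frame(n);np.savez(f'pics/{n}c.npz',**f);print(n);W=cloud(f)
    im=f['pixels'][130:290,280:440] if n=='top' else f['pixels'][120:240,170:330]
    cv2.imwrite(f'pics/{n}5.png',cv2.resize(im[...,::-1],None,fx=4,fy=4))
E
```

```text
slope along x -0.009547751689672196 across 0.0011366859001729834 n 30265
rect(visible) (array([ 600.92651367, -204.54624939]), [63.70188903808594, 101.4856185913086], np.float32(-4.8930616))
t 20.475 tcp [ 0.5371 -0.199   0.1189] F [-0.04  0.34 -1.65] open 0.0636 j6 1.09 sg -1
rot deg tool [-0.02 -0.   -0.  ] shift now-axes [3.9 1.5 6.9] after-rot axes [3.9 1.5 6.9]
top
scene
```

View pics/top5.png

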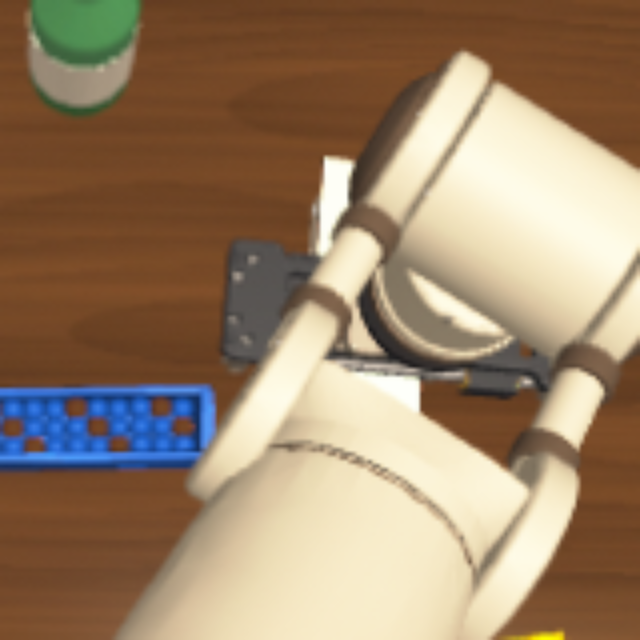

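View pics/wc.png

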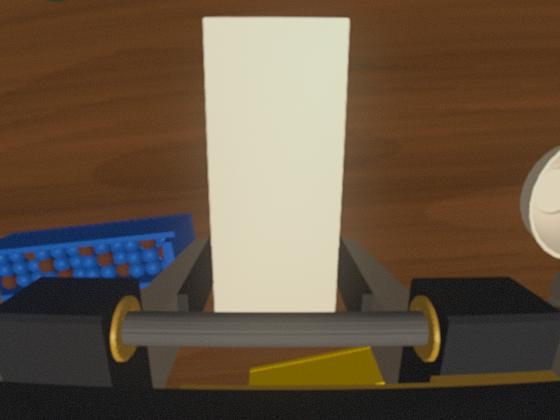

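View pics/scene5.png

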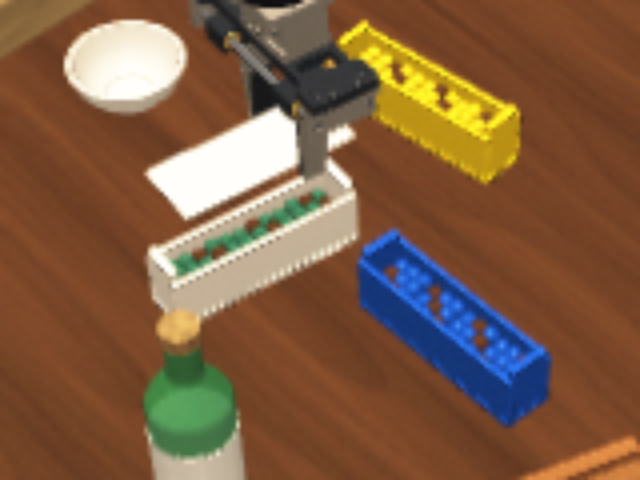

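Request:
{"fn": "move_arm", "kwargs": {"deltas": "0 0 0 6 0.5 3.5 0;0 0 0 14 0.3 3.2 0;0 0 0 16 0 0 0;0 0 0 14 0 0 0;0 0 0 6 0 0 0"}}

```text
t: 21.2
tcp_pos: [0.5365, -0.2052, 0.0611]
orientation: [-0.52, -0.48, 0.52, -0.478]
ft_force: [1.3, -0.3, -1.4]
opening: 0.0632
```

```bash
python3 tilt.py -4.7; python3 - <<'E'
from h import *
from station import optics
TC=np.array([.5719,-.2088]);a=np.radians(-4.7)
goal([*(TC-.0345*np.array([np.cos(a),np.sin(a)])),.035],-4.7)
f=optics.grab_frame('scene');np.savez('pics/scenec.npz',**f)
cv2.imwrite('pics/scene6.png',cv2.resize(f['pixels'][120:240,170:330,::-1],None,fx=4,fy=4))
E
```

```text
slope along x -0.05252640220845218 across 0.0048909497221801745 n 31382
rect(visible) (array([ 606.28344727, -211.4962616 ]), [63.573509216308594, 113.35017395019531], np.float32(-4.872341))
t 21.25 tcp [ 0.5364 -0.2052  0.0609] F [-0.5  -0.09 -1.78] open 0.063 j6 1.08 sg -1
rot deg tool [-0.03 -0.08  0.14] shift now-axes [25.9  1.2  0.7] after-rot axes [25.9  1.2  0.7]
```

View pics/wc.png

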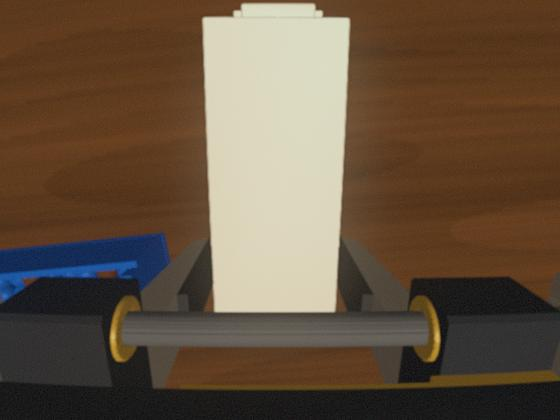

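View pics/scene6.png

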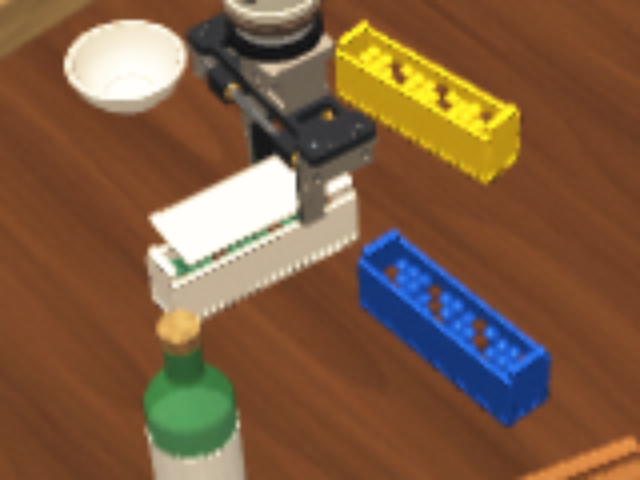

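```bash
cat > lug.py <<'E'
from h import *
f=np.load('pics/wristc.npz');W=cloud(f);px=f['pixels'].astype(int)
a=np.radians(-4.7); d=W[...,:2]-np.array([.5719,-.2088]); X=1000*(d[...,0]*np.cos(a)+d[...,1]*np.sin(a)); Y=1000*(-d[...,0]*np.sin(a)+d[...,1]*np.cos(a)); Z=1000*W[...,2]
for v in range(0,34,1): print(v,X[v,250:310].mean().round(1),Z[v,250:310].mean().round(1),end=' | ')
print()
bright=px.min(2)>130
for v in (6,8,10,14,15,16,60,120,180):
    u=np.where(bright[v,150:400])[0]+150
    if len(u): print('row',v,'cols',u[0],u[-1],'Y',Y[v,u[1]].round(1),Y[v,u[-2]].round(1),'mid',((Y[v,u[1]]+Y[v,u[-2]])/2).round(1),'z',np.median(Z[v,u]).round(1))
E
python3 lug.py
```

```text
0 113.6 0.6 | 1 113.0 0.6 | 2 112.4 0.6 | 3 nan nan | 4 90.5 65.3 | 5 90.0 65.4 | 6 89.5 65.7 | 7 89.1 65.5 | 8 88.6 65.5 | 9 88.2 65.4 | 10 87.7 65.5 | 11 nan nan | 12 86.8 65.5 | 13 86.4 65.6 | 14 nan nan | 15 85.4 65.6 | 16 85.0 65.5 | 17 80.2 80.9 | 18 nan nan | 19 nan nan | 20 77.8 85.1 | 21 77.4 85.0 | 22 nan nan | 23 76.5 85.3 | 24 76.1 85.3 | 25 75.7 85.2 | 26 75.3 85.3 | 27 74.9 85.3 | 28 74.5 85.1 | 29 nan nan | 30 73.7 85.2 | 31 73.2 85.3 | 32 nan nan | 33 nan nan | 
row 6 cols 241 314 Y 16.3 -18.0 mid -0.9 z 65.5
row 8 cols 241 314 Y 16.4 -18.0 mid -0.8 z 65.4
row 10 cols 241 315 Y 16.5 -18.6 mid -1.1 z 65.4
row 14 cols 234 322 Y 20.9 -23.2 mid -1.1 z nan
row 15 cols 234 322 Y 20.9 -23.2 mid -1.2 z 65.5
row 16 cols 234 321 Y 20.9 -22.8 mid -1.0 z 65.3
row 60 cols 204 347 Y 31.5 -30.9 mid 0.3 z 85.2
row 120 cols 206 344 Y 31.7 -30.6 mid 0.5 z 85.6
row 180 cols 209 341 Y 31.2 -30.7 mid 0.3 z nan
```

In the wrist view the far lug (cols 241–314, rows 4–16) is visible past the cover's end. Lug outer edge is at +90.7, and the cover's far edge at about +79. The cover therefore needs about 0.5 mm forward and 1.3 mm across.

Request:
{"fn": "move_arm", "kwargs": {"deltas": "0 0 0 2 0.6 1.3 0;0 0 0 5 0 0 0;0 0 0 6 0 0 0;0 0 0 3 0 0 0;0 0 0 0 0 0 0"}}

```text
t: 21.92
tcp_pos: [0.5376, -0.207, 0.0465]
orientation: [-0.52, -0.479, 0.52, -0.479]
ft_force: [-0.7, -0.2, -1.3]
opening: 0.0631
```

```bash
python3 tilt.py -4.7; python3 lug.py
```

```text
slope along x -0.026155315855530024 across 0.0014856119188261922 n 31621
rect(visible) (array([ 606.45007324, -213.08683777]), [63.663997650146484, 111.7431411743164], np.float32(-4.9515977))
0 88.8 65.6 | 1 88.4 65.4 | 2 nan nan | 3 87.6 65.4 | 4 87.1 65.5 | 5 86.7 65.5 | 6 86.3 65.5 | 7 85.9 65.4 | 8 nan nan | 9 85.0 65.7 | 10 84.7 65.4 | 11 84.2 65.6 | 12 83.8 65.5 | 13 83.5 65.2 | 14 83.2 64.8 | 15 nan nan | 16 83.0 62.7 | 17 80.9 68.3 | 18 nan nan | 19 79.4 70.8 | 20 79.0 70.8 | 21 78.6 70.8 | 22 78.2 70.7 | 23 nan nan | 24 77.4 70.8 | 25 77.0 70.7 | 26 76.6 70.8 | 27 nan nan | 28 nan nan | 29 75.3 71.0 | 30 74.9 70.8 | 31 74.5 70.9 | 32 74.1 70.9 | 33 nan nan | 
row 6 cols 226 322 Y 21.1 -23.0 mid -0.9 z 65.2
row 8 cols 226 322 Y 21.3 -23.1 mid -0.9 z nan
row 10 cols 226 322 Y 21.3 -23.0 mid -0.9 z 65.3
row 14 cols 226 322 Y 21.4 -23.2 mid -0.9 z nan
row 15 cols 227 322 Y 20.9 -23.2 mid -1.2 z 55.7
row 16 cols 226 322 Y 21.3 -23.1 mid -0.9 z 55.7
row 60 cols 204 347 Y 29.7 -32.6 mid -1.5 z nan
row 120 cols 206 344 Y 29.9 -32.5 mid -1.3 z nan
row 180 cols 209 341 Y 29.8 -32.0 mid -1.1 z 71.5
```

The lug's inner face is at 83.0 and the cover end at 80.0, so it's centred. I'll lower slowly.

Request:
{"fn": "move_arm", "kwargs": {"deltas": "0 0 0 2 0 0 0;0 0 0 3 0 0 0;0 0 0 3 0 0 0;0 0 0 1 0 0 0;0 0 0 0 0 0 0"}}

```text
t: 22.6
tcp_pos: [0.5378, -0.2072, 0.0378]
orientation: [-0.52, -0.479, 0.52, -0.479]
ft_force: [-0.7, 1.0, -0.9]
opening: 0.0632
```

Request:
{"fn": "move_arm", "kwargs": {"deltas": "0 0 0 0.5 0 0 0;0 0 0 0.5 0 0 0;0 0 0 0.5 0 0 0;0 0 0 0 0 0 0;0 0 0 0 0 0 0"}}

```text
t: 23.22
tcp_pos: [0.5379, -0.2072, 0.0364]
orientation: [0.52, 0.479, -0.52, 0.479]
ft_force: [-0.3, 0.2, -1.2]
opening: 0.0632
```

```bash
python3 tilt.py -4.7; python3 lug.py
```

```text
slope along x -0.007246148792736331 across 0.001072006368935774 n 31190
rect(visible) (array([ 606.15686035, -213.26292419]), [63.63174057006836, 110.5147933959961], np.float32(-5.0497403))
0 85.6 65.8 | 1 85.3 65.7 | 2 85.0 65.5 | 3 84.6 65.4 | 4 84.2 65.5 | 5 83.9 65.3 | 6 83.6 65.0 | 7 83.3 64.7 | 8 83.2 63.8 | 9 83.0 62.9 | 10 83.1 61.5 | 11 83.1 60.3 | 12 83.1 59.0 | 13 83.0 57.8 | 14 83.0 56.4 | 15 83.0 55.1 | 16 nan nan | 17 81.1 58.7 | 18 nan nan | 19 nan nan | 20 nan nan | 21 78.9 60.6 | 22 78.5 60.9 | 23 nan nan | 24 nan nan | 25 nan nan | 26 76.8 60.8 | 27 76.5 60.7 | 28 76.0 60.8 | 29 75.6 61.1 | 30 nan nan | 31 nan nan | 32 74.4 60.8 | 33 74.0 60.8 | 
row 6 cols 223 325 Y 21.0 -23.4 mid -1.2 z nan
row 8 cols 223 325 Y 21.0 -23.4 mid -1.2 z 55.9
row 10 cols 223 325 Y 21.5 -23.2 mid -0.9 z 55.6
row 14 cols 223 325 Y 21.4 -23.4 mid -1.0 z 55.3
row 15 cols 223 324 Y 21.2 -23.1 mid -0.9 z 55.4
row 16 cols 223 325 Y 21.2 nan mid nan z nan
row 60 cols 204 347 Y 29.4 -32.9 mid -1.8 z 60.9
row 120 cols 206 344 Y 29.9 -32.7 mid -1.4 z nan
row 180 cols 209 341 Y 29.6 -32.3 mid -1.4 z 61.3
```

Request:
{"fn": "move_arm", "kwargs": {"deltas": "0 0 0 0.3 0 0 0;0 0 0 0.3 0 0 0;0 0 0 0 0 0 0;0 0 0 0 0 0 0;0 0 0 0 0 0 0"}}

```text
t: 23.9
tcp_pos: [0.5379, -0.2072, 0.0358]
orientation: [-0.52, -0.479, 0.52, -0.479]
ft_force: [-0.4, -0.4, -1.2]
opening: 0.0634
```

Request:
{"fn": "move_arm", "kwargs": {"deltas": "0 0 0 0.3 0 0 0;0 0 0 0.3 0 0 0;0 0 0 0 0 0 0;0 0 0 0 0 0 0;0 0 0 0 0 0 0"}}

```text
t: 24.52
tcp_pos: [0.5379, -0.2072, 0.0353]
orientation: [0.52, 0.479, -0.52, 0.479]
ft_force: [-0.2, -0.5, -0.3]
opening: 0.0634
```

Request:
{"fn": "move_arm", "kwargs": {"deltas": "0 0 0 0.3 0 0 0;0 0 0 0 0 0 0;0 0 0 0.3 0 0 0;0 0 0 0 0 0 0;0 0 0 0 0 0 0"}}

```text
t: 25.15
tcp_pos: [0.538, -0.2073, 0.035]
orientation: [0.52, 0.479, -0.52, 0.479]
ft_force: [-2.6, 1.6, 5.9]
opening: 0.0634
```

Seated, with about 6 N upward. Releasing.

Request:
{"fn": "move_arm", "kwargs": {"deltas": "0 0 0 0 0 0 100;0 0 0 0 0 0 100;0 0 0 0 0 0 100;0 0 0 0 0 0 100;0 0 0 0 0 0 100"}}

```text
t: 25.78
tcp_pos: [0.5379, -0.2072, 0.0346]
orientation: [-0.52, -0.479, 0.52, -0.479]
ft_force: [0.5, 0.2, 0.7]
opening: 0.0918
```

```bash
python3 tilt.py -4.7; python3 lug.py | tail -9
```

```text
slope along x 0.000851564531570154 across 0.001205223921465865 n 31504
rect(visible) (array([ 605.97351074, -213.38264465]), [63.63011169433594, 109.28498840332031], np.float32(-4.8575387))
row 6 cols 222 325 Y 21.4 -22.9 mid -0.8 z nan
row 8 cols 222 325 Y 21.2 -23.0 mid -0.9 z 55.8
row 10 cols 222 325 Y 21.3 -23.1 mid -0.9 z nan
row 14 cols 222 325 Y 21.4 -23.0 mid -0.8 z 55.2
row 15 cols 221 325 Y 22.0 -23.1 mid -0.6 z 53.4
row 16 cols 203 337 Y 28.7 -27.8 mid 0.5 z 60.1
row 60 cols 203 348 Y 29.6 -33.0 mid -1.7 z 60.5
row 120 cols 205 345 Y 29.9 -32.5 mid -1.3 z 60.5
row 180 cols 208 342 Y 29.8 -32.6 mid -1.4 z 60.5
```

View pics/wc.png

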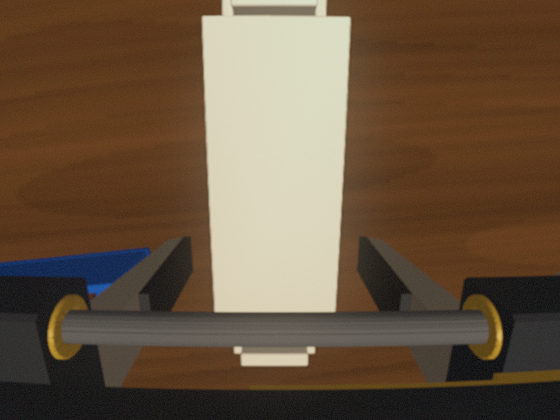

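The cover (205–345, rows 18–315) lies level at z=60 mm, the fingers are clear on both sides, and both lugs are visible beyond its ends. Retreating upward.

Request:
{"fn": "move_arm", "kwargs": {"deltas": "0 0 0 -5 0 0 100;0 0 0 -15 0 0 100;0 0 0 -25 0 0 100;0 0 0 -30 0 0 100;0 0 0 -30 0 0 100"}}

```text
t: 26.45
tcp_pos: [0.5382, -0.2074, 0.1419]
orientation: [0.52, 0.478, -0.52, 0.479]
ft_force: [0.4, -0.2, -0.2]
opening: 0.0916
```

Request:
{"fn": "move_arm", "kwargs": {"deltas": "0 0 0 -30 -40 0 100;0 0 0 0 -50 0 100;0 0 0 0 -40 0 100;0 0 0 0 -20 0 100;0 0 0 0 0 0 100"}}

```text
t: 27.08
tcp_pos: [0.3881, -0.1951, 0.1707]
orientation: [0.521, 0.478, -0.52, 0.479]
ft_force: [0.9, -0.9, 0.5]
opening: 0.0916
```

```bash
python3 - <<'E'
from h import *
from station import optics,read_state
f=optics.grab_frame('top');W=cloud(f);px=f['pixels'].astype(int)
cv2.imwrite('pics/top9.png',cv2.resize(f['pixels'][130:290,280:440,::-1],None,fx=4,fy=4))
s=np.zeros(W.shape[:2],bool);s[160:260,340:395]=1
m=s&(W[...,2]>.03)&(px.min(2)>130)
print('all',rect(W[m])); c=m&(W[...,2]>.057)&(W[...,2]<.0625); print('cover-h',rect(W[c]))
f=optics.grab_frame('scene');cv2.imwrite('pics/scene9.png',cv2.resize(f['pixels'][120:240,170:330,::-1],None,fx=4,fy=4))
W=cloud(f);px=f['pixels'].astype(int);m=(W[...,2]>.05)&(W[...,2]<.075)&(px.min(2)>160)&(abs(W[...,0]-.572)<.11)&(abs(W[...,1]+.209)<.06);print('scene',rect(W[m]))
print(read_state()['tcp_pos'],read_state()['t'],read_state()['ft_force'])
E
```

```text
all (array([ 533.12744141, -201.74990845]), [78.2507553100586, 260.3137512207031], np.float32(-10.480754))
cover-h (array([ 571.95367432, -209.68527222]), [65.24441528320312, 180.91812133789062], np.float32(-4.988857))
scene (array([ 572.08166504, -213.20980835]), [74.9488525390625, 186.8484649658203], np.float32(-5.5613365))
[ 0.38920347 -0.19528009  0.17055412] 27.175 [-1.3522231  -0.09547478 -0.38593992]
```

View pics/top9.png

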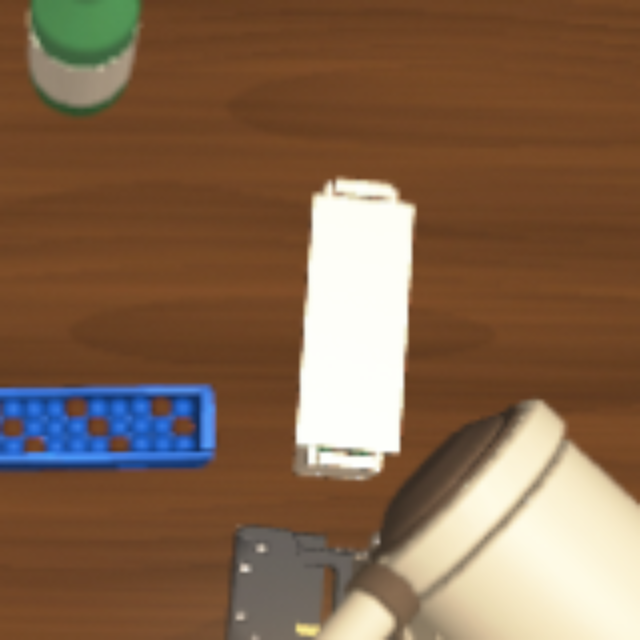

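View pics/scene9.png

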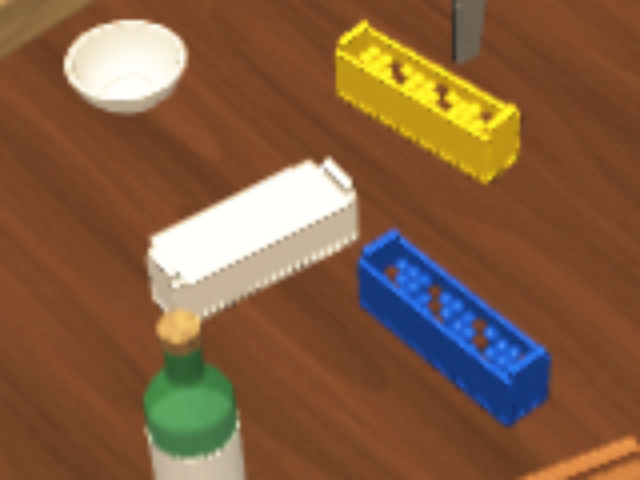

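```bash
python3 lug.py | head -1; python3 - <<'E'
from h import *
from station import optics
f=optics.grab_frame('top');W=cloud(f);px=f['pixels'].astype(int)
a=np.radians(-4.85); d=W[...,:2]-np.array([.5719,-.2088]); X=1000*(d[...,0]*np.cos(a)+d[...,1]*np.sin(a)); Y=1000*(-d[...,0]*np.sin(a)+d[...,1]*np.cos(a)); Z=1000*W[...,2]
for v in list(range(173,186))+list(range(236,254)): 
    k=np.abs(Y[v]+1)<7; k&=(np.arange(560)>340)&(np.arange(560)<395)
    print(v,X[v,k].mean().round(1),Z[v,k].round(0),px[v,k].mean(0).round(0))
E
```

```text
0 85.1 65.6 | 1 84.7 65.6 | 2 84.3 65.5 | 3 84.0 65.3 | 4 83.7 65.2 | 5 83.4 64.8 | 6 nan nan | 7 83.2 63.1 | 8 83.2 61.8 | 9 83.2 60.7 | 10 83.1 59.7 | 11 83.1 58.4 | 12 83.0 57.2 | 13 nan nan | 14 83.0 54.4 | 15 83.0 53.1 | 16 80.5 60.2 | 17 80.0 60.5 | 18 nan nan | 19 79.3 60.4 | 20 78.8 60.5 | 21 nan nan | 22 78.0 60.5 | 23 77.6 60.4 | 24 77.2 60.6 | 25 76.8 60.6 | 26 76.4 60.4 | 27 76.0 60.5 | 28 75.6 60.5 | 29 75.2 60.6 | 30 nan nan | 31 nan nan | 32 74.0 60.5 | 33 73.6 60.4 | 
173 116.0 [-0.  2. -4. -2.  1.] [119.  73.  38.]
174 113.7 [-2. -5. -1. -2. -1.] [137.  94.  60.]
175 110.7 [-0. -4. -2.  1. -2.] [237. 229. 197.]
176 88.7 [62. 67. 66. 65. 67.] [253. 252. 239.]
177 86.5 [64. 62. 66. 66. 62.] [254. 254. 250.]
178 83.6 [65. 65. 64. 66. 65.] [244. 246. 232.]
179 82.4 [58. 59. 59. 60. 61. 60.] [189. 171. 144.]
180 80.7 [61. 59. 61. 49. 51.] [249. 246. 226.]
181 77.3 [60. 56. 63. 61. 56. 58.] [254. 254. 246.]
182 74.4 [59. 59. 61. 61. 59. 60.] [254. 254. 246.]
183 72.1 [58. 60. 55. 59. 60.] [254. 254. 246.]
184 68.9 [62. 62. 58. 61. 60.] [254. 254. 246.]
185 66.4 [60. 58. 58
[... 262 characters left out ...]
 62.] [254. 255. 251.]
241 -76.9 [58. 61. 59. 58. 59. 62.] [254. 255. 253.]
242 -77.3 [34. 42. 41. 38. 37. 40. 53. 57.] [144. 139. 116.]
243 -81.6 [63. 64. 61. 35.] [192. 179. 148.]
244 -84.9 [65. 64. 65. 65. 65.] [254. 254. 248.]
245 -87.4 [63. 66. 64. 62. 67. 64.] [254. 255. 252.]
246 -89.9 [66. 63. 63. 64. 65. 64.] [241. 235. 220.]
247 -90.4 [39. 46. 46. 46. 46. 48. 52.] [161. 143. 122.]
248 -90.4 [18. 21. 23. 23. 26. 26.] [154. 136. 114.]
249 -90.8 [ 1.  1. -1. -1.  5.] [125.  94.  68.]
250 -93.5 [-4.  0.  1.  5.  5. -2.] [119.  75.  39.]
251 -95.6 [-1. -5. -4.  1.  0.] [119.  75.  40.]
252 -98.5 [-0. -1. -0.  3. -3. -0.] [118.  73.  39.]
253 -101.1 [-0.  3.  1.  3. -3.] [116.  72.  39.]
```

The cover is level, fully down and centred to about 1 mm. The trough hasn't moved and the arm is clear, so I'm handing the job in.

```bash
python3 -c "
from station import env
print(env.job_done())"
```

```text
the job is handed in; nothing more can be done
None
```

The cover is lying on the olive trough, released, and I handed the job in at about 27 s; no verdict was reported. I slid it about 72 mm along the rack with the closed fingertips until it stuck out about 62 mm. I then gripped it by its long sides just in front of the rack, lifted it, and lowered it onto the rim until I felt about 6 N of contact before letting go.

**Last checks:**

| Check | Result |
|---|---|
| Height of cover top | 60 to 60.5 mm (fully seated is 60 mm) |
| Slope | about 0.001 rad |
| Lengthwise | within about 1 mm of centre between the lugs |
| Across | about 0.5 mm off centre |
| In line with trough | within about 0.3° |
| Trough position | within about 1 mm of where it started |
| Gripper | open and clear |

**What disagreed:**
- **Fingertip position:** the fingertips turned out to be about 9 mm behind the reported TCP, not 22 mm ahead as stated. Two cameras and the contact force agreed on this, so I worked from the observed offset.
- **Scene camera at the end:** its rough measurement of the cover and trough together, from an oblique view, came out about 4 mm off across. I relied on the top and wrist cameras instead.

I did not measure the bystanders again at the end; the arm's path kept clear of them, and the bottle and bowl look in place in the last scene picture. The jar is not in that picture.

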